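# Lap the specimen on two grits

## Robot

A 6-joint arm with a two-finger parallel gripper is mounted at the origin on a cart in front of the work surface, level with it; the furniture and walls round the work are solid. World frame = base frame: x ahead of the robot, y to its left, z up, the work surface at z = 0. Lengths are in m, angles in rad, forces in N, time in s.
With the tool pointing down it reaches from about 0.35 to 0.775 m from the base axis. Payload 7.3 kg.
Tool frame: the origin (TCP) lies between the finger pads; the fingertips stand 14 mm ahead of it and the grasp point (between the pads) lies 5 mm behind it (bot.tips_ahead is the distance from the TCP to the fingertips, in m); z points along the fingers, y is the direction in which the jaws open and shut (so a half turn about z gives the same grasp; the last joint's range is limited). The gripper opens to 92 mm and grips with 3 to 60 N. Pads are 19 mm wide; open, the fingers measure 130 mm over their backs; the gripper's body (75 mm by 190 mm) begins 47 mm behind the grasp point.
Start: joints at [-1.304, 0.342, 1.524, -0, 1.275, -0.146], TCP at [0.211, -0.481, 0.213] pointing down, gripper open.
Joint ranges: [-2.53, 2.53], [-0.77, 2.02], [0.04, 2.7], [-1, 4.14], [0.28, 2.66], [-3.11, 3.11]. Speed limits (rad/s): [2.57, 2.57, 3.14, 3.14, 3.14, 3.14].

## Interface

Orientations are given as a unit quaternion [x, y, z, w].
In Python, from plant import status, read_camera, job, bot gives the robot as it stands. The module is installed in compiled form; this text tells all that it offers.
- The arm moves only by the shell command python3 -m handwheel 'ROWS'. ROWS is JSON, one flat list of numbers, 7 for each row, row after row: the shift along the tool's x, y, z scaled (see below), then the turn, a rotation vector about the tool's x, y, z scaled (see below), then the gripper's target within -1 to 1 (shut at 1, half-way at 0, fully open at -1). In form: [tx, ty, tz, rx, ry, rz, claw, tx, ty, tz, rx, ry, rz, claw, ...]. A call has exactly 5 rows; each row is the pose to reach, as a shift and turn from the pose commanded when the call began, along the tool's axes at that moment; what a row does not reach only later rows make up. The controller multiplies each number of a shift by 150 mm and each number of a turn by 45 degrees. A row lasts 1/12 s, in which the tool goes at most 41.7 mm and 7.16 degrees, less where a joint would pass 70% of its speed; a pose out of reach is approached as far as the arm can. A call with a number of a shift or a turn outside -1 to 1 is refused whole. A call with a gripper value outside its range is refused whole. The fingers move at their own pace and stop on an object; the grip force is fixed at half the most. Time passes only in rows, so rows that repeat a pose let the fingers close, or fill a call up. It gives the time, the measured TCP pose, the force and the opening at its end, in the units of the state.
- status.sense(): the state, without advancing time (a new reading comes with each control period).
- read_camera(name): name is "scene" or "top"; returns a dict with "frame" (384x512x3 uint8, blue, green, red), "z_map" (384x512 float32, m along the optical axis (not along the pixel's ray), 0 where there is no reading), "vfov" (degrees; the focal length in pixels is half the picture's height over the tangent of half this angle, whatever the lens; pixels are square), "cx", "cy" (the principal point, pixels), "eye" and "orientation" of the camera in the world. Camera axes: x right, y up, looking along -z (the intrinsics and any distortion apply to the point x, -y, -z); pixel columns grow to the right and rows downward; lengths in m; the calibration is good to about 2 mm. A picture is of the moment at which its call begins.
- job.sign_off(): hands the job in, once; it reports no verdict.
The state is a dict: "time_s": time; "joints": joint angles; "joint_velocities": joint speeds; "joint_efforts": joint torques, N m; "eef_pos": TCP position; "ee_rot": TCP orientation; "ft_force": force on the tool from outside, world axes, zero at the start; "wrist_torque": the same for the moment, N m; "opening": finger opening in m.
Only numpy, scipy, OpenCV 4.12 (cv2) and the standard library are available. Lean on these libraries where they do the work, as an engineer would, in place of code of your own. Each camera call takes 0.05 s, during which the arm holds its last target.

## Task

Take the spring-loaded specimen holder out of its fork stand and lap the specimen with one stroke on the green coarse strip, then one on the pink fine strip, each stroke from the clamp bar along to the free end. Keep the specimen flat, wholly on the film and steadily pressed against its spring without lifting off part way and without pushing the spring to its stop; hold the handle's broad sides in line with the green strip but turned a quarter turn, crosswise, on the pink one, so that the fine stroke crosses the coarse scratches. Then hang the holder back upright in the fork stand with its flange inside the lips, and leave the bottle, the dish and the eyepiece where they are.

Things in the scene. Friction and masses are not known exactly. Their poses are not given: they have to be found in the camera images.
- holder: loose sprung specimen holder, upright in the fork stand, 100 mm tall, 0.23 kg. Origin: centre of the specimen's face (its underside) with the spring relaxed; z up the handle. From below: dark round specimen 30 mm across (z 0 to 12 mm), aluminium sleeve 36 mm across (z 12 to 34), flange 57 mm across (z 34 to 40), black handle (z 40 to 100)
- grip (a point): middle of the handle, 66 mm above the holder's origin. The handle is 40 mm long along the holder's x and 22 mm thick along y: its broad sides face +y and -y, and it is gripped across them
- specimen (a joint): how far the specimen is pushed up into the sleeve against the spring, m: 0 relaxed, 0.010 at its stop; the spring pushes with 2 N at 0 and 0.8 N more for each mm
- face (a point): centre of the specimen's underside, moves with the specimen
- green_strip: glass lapping plate 212 x 74 mm with coarse green film, on a black mat 222 x 80 mm, fixed. Origin: centre of its underside, on the desk; x along its length from the clamped to the free end; z up. Film 56 mm wide (y -28 to 28 mm), top 15 mm above the origin. The aluminium clamp bar lies across x -103 to -83 mm, 22 mm high, its screws 28 mm
- green_strip_start (a point): point on the film's surface 60 mm from the plate's middle towards the clamp bar: the specimen's centre here starts the stroke (its rim is then 8 mm from the bar)
- green_strip_end (a point): point on the film's surface 80 mm from the plate's middle towards the free end: the specimen's centre here ends the stroke
- pink_strip: glass lapping plate 212 x 74 mm with fine pink film, on a black mat 222 x 80 mm, fixed. Origin: centre of its underside, on the desk; x along its length from the clamped to the free end; z up. Film 56 mm wide (y -28 to 28 mm), top 15 mm above the origin. The aluminium clamp bar lies across x -103 to -83 mm, 22 mm high, its screws 28 mm
- pink_strip_start (a point): point on the film's surface 60 mm from the plate's middle towards the clamp bar: the specimen's centre here starts the stroke (its rim is then 8 mm from the bar)
- pink_strip_end (a point): point on the film's surface 80 mm from the plate's middle towards the free end: the specimen's centre here ends the stroke
- fork_stand: grey and aluminium fork stand, 100 x 86 x 64 mm, fixed to the desk. Origin: centre of its fork on the desk; the fork's 44 mm wide slot opens towards -x, and above it nothing is in the way: the holder lifts straight out and goes straight back in
- fork_seat (a point): centre of the fork's top, 60 mm above the desk. The holder's flange lies here with its underside at this height, inside lips 4 mm high that leave it 3 to 4 mm of play; the holder's origin is then 34 mm below this point
- oil_bottle: bystander: brown glass bottle with a black cap, 27 mm diameter, 62 mm tall; origin at the centre of its base
- petri: bystander: round petri dish with a tan filling, 55 mm diameter, 12 mm tall; origin at the centre of its base
- eyepiece: bystander: black microscope eyepiece with a white band, 42 mm diameter, 53 mm tall; origin at the centre of its base
Not all that is in view belongs to the job. Leave any blue or yellow look-alike of the holder alone.

How it is judged:
On the way, in this order (a step that is already met when the one before it is completed fails the run):
1. the specimen is pressed flat on the green (coarse) strip near the clamp bar, handle in line with the strip (x of face in the frame of green_strip between -0.068 and -0.045 m and y of face in the frame of green_strip between -0.013 and 0.013 m and contact force between holder and green_strip above 2.2 N and value of joint specimen between 0.001 and 0.009 m and angle between holder's own z axis and vertical below 0.15 rad and angle between the x axis of holder and the x axis of green_strip, either way round below 0.3 rad), for 0.05 s.
2. the specimen is pressed flat on the green (coarse) strip a third of the way along, handle in line with the strip (x of face in the frame of green_strip between -0.022 and 0.004 m and y of face in the frame of green_strip between -0.013 and 0.013 m and contact force between holder and green_strip above 2.2 N and value of joint specimen between 0.001 and 0.009 m and angle between holder's own z axis and vertical below 0.15 rad and angle between the x axis of holder and the x axis of green_strip, either way round below 0.3 rad), for 0.05 s.
3. the specimen is pressed flat on the green (coarse) strip two thirds of the way along, handle in line with the strip (x of face in the frame of green_strip between 0.018 and 0.046 m and y of face in the frame of green_strip between -0.013 and 0.013 m and contact force between holder and green_strip above 2.2 N and value of joint specimen between 0.001 and 0.009 m and angle between holder's own z axis and vertical below 0.15 rad and angle between the x axis of holder and the x axis of green_strip, either way round below 0.3 rad), for 0.05 s.
4. the specimen is pressed flat on the green (coarse) strip near the free end, handle in line with the strip (x of face in the frame of green_strip between 0.066 and 0.09 m and y of face in the frame of green_strip between -0.013 and 0.013 m and contact force between holder and green_strip above 2.2 N and value of joint specimen between 0.001 and 0.009 m and angle between holder's own z axis and vertical below 0.15 rad and angle between the x axis of holder and the x axis of green_strip, either way round below 0.3 rad), for 0.05 s.
5. the specimen is pressed flat on the pink (fine) strip near the clamp bar, handle crosswise to the strip (x of face in the frame of pink_strip between -0.068 and -0.045 m and y of face in the frame of pink_strip between -0.013 and 0.013 m and contact force between holder and pink_strip above 2.2 N and value of joint specimen between 0.001 and 0.009 m and angle between holder's own z axis and vertical below 0.15 rad and angle between the y axis of holder and the x axis of pink_strip, either way round below 0.3 rad), for 0.05 s.
6. the specimen is pressed flat on the pink (fine) strip a third of the way along, handle crosswise to the strip (x of face in the frame of pink_strip between -0.022 and 0.004 m and y of face in the frame of pink_strip between -0.013 and 0.013 m and contact force between holder and pink_strip above 2.2 N and value of joint specimen between 0.001 and 0.009 m and angle between holder's own z axis and vertical below 0.15 rad and angle between the y axis of holder and the x axis of pink_strip, either way round below 0.3 rad), for 0.05 s.
7. the specimen is pressed flat on the pink (fine) strip two thirds of the way along, handle crosswise to the strip (x of face in the frame of pink_strip between 0.018 and 0.046 m and y of face in the frame of pink_strip between -0.013 and 0.013 m and contact force between holder and pink_strip above 2.2 N and value of joint specimen between 0.001 and 0.009 m and angle between holder's own z axis and vertical below 0.15 rad and angle between the y axis of holder and the x axis of pink_strip, either way round below 0.3 rad), for 0.05 s.
8. the specimen is pressed flat on the pink (fine) strip near the free end, handle crosswise to the strip (x of face in the frame of pink_strip between 0.066 and 0.09 m and y of face in the frame of pink_strip between -0.013 and 0.013 m and contact force between holder and pink_strip above 2.2 N and value of joint specimen between 0.001 and 0.009 m and angle between holder's own z axis and vertical below 0.15 rad and angle between the y axis of holder and the x axis of pink_strip, either way round below 0.3 rad), for 0.05 s.
At the end, for the whole second after the job is handed in: the holder hangs at rest and upright (within 0.05 rad) in the fork stand, its flange down inside the lips (axis within 6 mm of the fork's centre each way, height within 2.5 mm), its spring relaxed (x of holder in the frame of fork_seat between -0.006 and 0.006 m and y of holder in the frame of fork_seat between -0.006 and 0.006 m and z of holder in the frame of fork_seat between -0.0365 and -0.0315 m and angle between holder's own z axis and vertical below 0.05 rad and value of joint specimen below 0.002 m and linear speed of holder below 0.02 m/s); the robot touches nothing.
It fails at once if the spring is pushed to its stop (more than 9.5 mm) (value of joint specimen above 0.0095 m).
It fails at once if the specimen comes off the green strip part way along: its face 2 to 10 mm clear of the film over the middle 80 mm (x of face in the frame of green_strip between -0.04 and 0.04 m and y of face in the frame of green_strip between -0.025 and 0.025 m and z of face in the frame of green_strip between 0.017 and 0.025 m).
It fails at once if the specimen comes off the pink strip part way along: its face 2 to 10 mm clear of the film over the middle 80 mm (x of face in the frame of pink_strip between -0.04 and 0.04 m and y of face in the frame of pink_strip between -0.025 and 0.025 m and z of face in the frame of pink_strip between 0.017 and 0.025 m).
It fails at once if the bottle, the dish or the eyepiece is moved more than 15 mm (distance of any of oil_bottle, petri, eyepiece from where it was at the start of the episode above 0.015 m).
It also fails if it takes over 72 s, if anything falls off the work surface, if the arm or the gripper's body presses on something with over 40 N, if the wrist force passes 120 N, or if a joint passes its speed limit or range.

## Working session

There is one attempt and no reset: what is moved stays moved. The work goes in short steps, Python scripts to look and compute and a shell command to move; the robot and the scene stay as the last step left them, time stands still between calls to the robot, and variables do not carry over. Pictures are saved under pics/ and viewed, and the job is handed in when it is done.

```bash
mkdir -p pics; python3 - <<'E'
from plant import status, read_camera, job, bot
import cv2,numpy as np
s=status.sense(); print(s)
print([a for a in dir(bot) if a[0]!='_'])
for n in ("scene","top"):
    c=read_camera(n); cv2.imwrite(f"pics/{n}0.png",c["frame"]); np.savez(f"{n}0.npz",**c)
    print(n,c["vfov"],c["cx"],c["cy"],c["eye"],c["orientation"],[k for k in c],(c["z_map"]>0).mean())
E
```

```text
{'time_s': 0.0, 'joints': array([-1.30395491e+00,  3.42713289e-01,  1.52504182e+00, -2.90295481e-05,
        1.27543872e+00, -1.45989472e-01]), 'joint_velocities': array([ 2.15009245e-03,  1.41939709e-04, -3.96451450e-04,  3.53543553e-04,
        5.58024154e-05, -2.24995523e-04]), 'joint_efforts': array([ 8.46718194e-05, -4.31249428e+01, -2.44218224e+01,  7.16831814e-02,
        5.60270820e-02, -1.23723808e-04]), 'eef_pos': array([ 0.21052761, -0.48044257,  0.21194125]), 'ee_rot': array([ 9.78770684e-01,  2.04956843e-01, -6.22043069e-05, -7.98286825e-04]), 'ft_force': array([ 0.37652559, -0.44290675,  0.49493766]), 'wrist_torque': array([0.01083187, 0.02566936, 0.03578077]), 'opening': 0.09181330198402904}
['MotionError', 'tips_ahead']
scene 54.55965104110931 258.11181759683586 193.0996570338406 [ 0.27519393 -0.62190792  0.89773668] [ 0.33550015 -0.0707749  -0.21966907  0.91333239] ['frame', 'z_map', 'vfov', 'cx', 'cy', 'eye', 'orientation'] 0.9957529703776041
top 54.90486533390773 255.6697677433185 186.61712612628483 [0.46549368 0.00434314 1.14814751] [ 0.03901403 -0.03972157 -0.69689409  0.7150096 ] ['frame', 'z_map', 'vfov', 'cx', 'cy', 'eye', 'orientation'] 0.9960378011067709
```

View pics/top0.png

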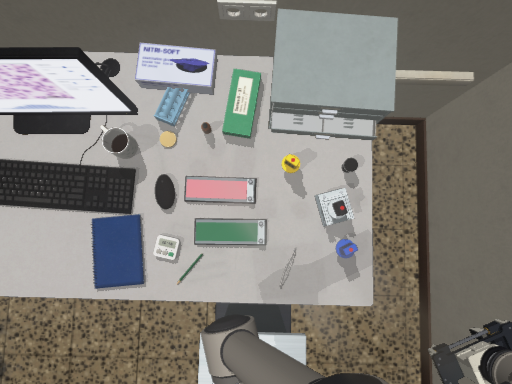

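View pics/scene0.png

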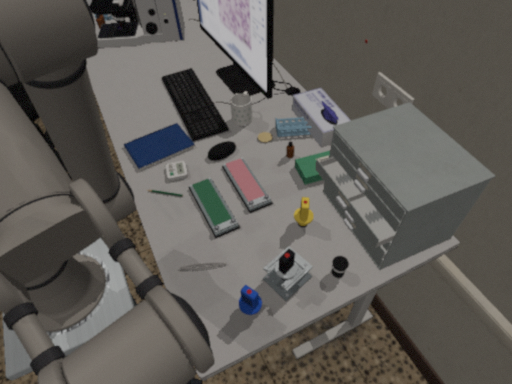

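The top view shows the green strip at about (230,232) and the pink one at about (220,190). Both have their clamp bars at the right end. The fork stand with the black-handled holder is at about (337,207), with blue and yellow look-alikes nearby. Next I'll measure.

```bash
cat > h.py <<'E'
import numpy as np,cv2
from scipy.spatial.transform import Rotation as R
def cam(n): return dict(np.load(n))
def f(c): return c["frame"].shape[0]/2/np.tan(np.radians(c["vfov"])/2)
def ray(c,uv):
    uv=np.atleast_2d(uv).astype(float); F=f(c)
    d=np.c_[(uv[:,0]-c["cx"])/F,-(uv[:,1]-c["cy"])/F,-np.ones(len(uv))]
    return R.from_quat(c["orientation"]).apply(d)
def plane(c,uv,z):
    d=ray(c,uv); e=np.array(c["eye"]); return e+d*((z-e[2])/d[:,2])[:,None]
def cloud(c):
    h,w=c["z_map"].shape; u,v=np.meshgrid(np.arange(w),np.arange(h))
    d=ray(c,np.c_[u.ravel(),v.ravel()])
    return (np.array(c["eye"])+d*c["z_map"].reshape(-1,1)).reshape(h,w,3)
def proj(c,p):
    q=R.from_quat(c["orientation"]).inv().apply(np.atleast_2d(p)-np.array(c["eye"])); F=f(c)
    return np.c_[c["cx"]+F*q[:,0]/-q[:,2],c["cy"]-F*q[:,1]/-q[:,2]]
E
python3 - <<'E'
from h import *
for n in ("top0.npz","scene0.npz"):
    c=cam(n); P=cloud(c); im=c["frame"]
    # desk height at some pts
    hsv=cv2.cvtColor(im,cv2.COLOR_BGR2HSV)
    print(n)
    for name,lo,hi in (("green",(60,60,40),(90,255,255)),("pink",(170,60,100),(180,255,255)),("pink0",(0,60,100),(6,255,255))):
        m=cv2.inRange(hsv,lo,hi)
        k,l,st,ce=cv2.connectedComponentsWithStats(m)
        for i in range(1,k):
            if st[i,4]>60:
                cn,_=cv2.findContours((l==i).astype('uint8'),0,2)
                r=cv2.minAreaRect(plane(c,cn[0][:,0],0.015)[:,:2].astype('float32')*1000)
                print(name,st[i],r, np.median(P[l==i],0))
    if 'top' in n:
        for uv in ((300,230),(280,200),(150,180),(340,280)): print(P[uv[1],uv[0]])
c=cam("top0.npz");cv2.imwrite("pics/top_z.png",cv2.resize(c["frame"][140:280,150:380],None,fx=3.4,fy=3.4,interpolation=2))
c=cam("scene0.npz");cv2.imwrite("pics/sc_z.png",cv2.resize(c["frame"][180:320,200:400],None,fx=4,fy=4,interpolation=2))
E
```

```text
top0.npz
green [ 222   69   39   69 1340] ((858.6588134765625, 56.5515251159668), (91.07135772705078, 216.48524475097656), 81.96004486083984) [0.82439569 0.05833419 0.03458017]
green [196 222  60  19 997] ((454.0741882324219, 93.35772705078125), (54.39424514770508, 179.98779296875), 1.4579792022705078) [0.4514605  0.10348444 0.01555059]
pink [ 186  179   61   20 1080] ((582.3646240234375, 126.68189239501953), (186.15638732910156, 55.274681091308594), 89.3422622680664) [0.58242576 0.12622504 0.01530025]
[ 0.46278677 -0.13510811  0.00221762]
[ 0.55376585 -0.07178974  0.002723  ]
[0.60614476 0.33578337 0.00081299]
[ 3.14861903e-01 -2.58831057e-01  2.37818217e-04]
scene0.npz
green [295 151  35  33 558] ((817.33642578125, 61.8905029296875), (112.80793762207031, 136.96397399902344), 81.53162384033203) [0.77790361 0.06183997 0.032288  ]
green [193 179  38  46 803] ((452.9292907714844, 89.73432159423828), (54.41183090209961, 178.13539123535156), 0.872492253780365) [0.45255834 0.08285717 0.01422603]
pink [226 159  38  42 700] ((581.3973388671875, 125.71630096435547), (178.90623474121094, 54.09697341918945), 89.7838134765625) [0.58175231 0.12009877 0.01409949]
```

View pics/top_z.png

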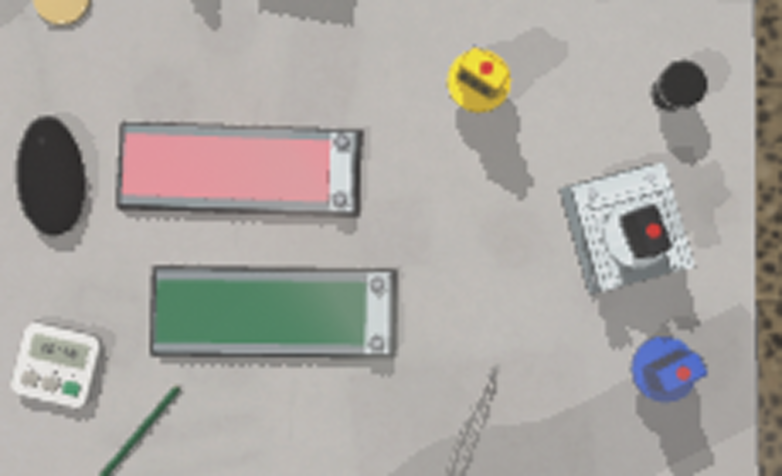

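View pics/sc_z.png

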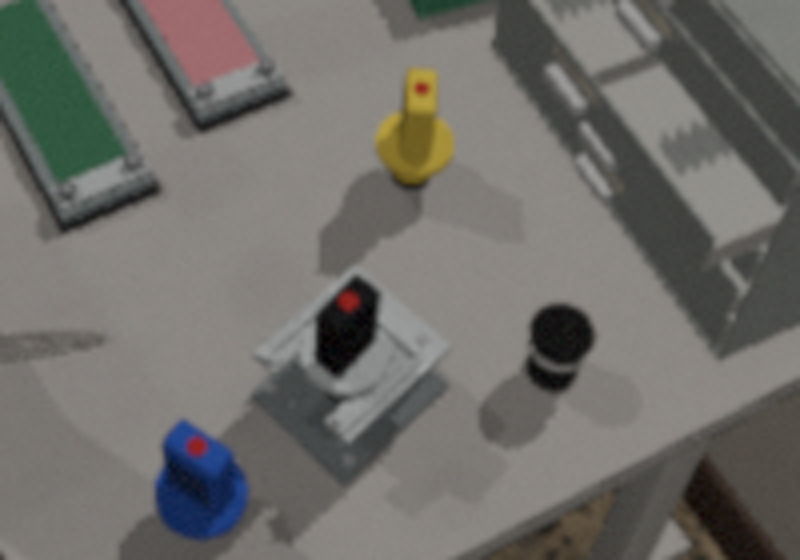

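```bash
python3 - <<'E'
from h import *
def rect(p): return cv2.minAreaRect((p[:,:2]*1000).astype('float32'))
for n in ("top0.npz","scene0.npz"):
    c=cam(n); P=cloud(c); print(n)
    X,Y,Z=P[...,0],P[...,1],P[...,2]
    for nm,cx,cy,r in (("green",.454,.085,.13),("pink",.582,.12,.13)):
        b=(abs(X-cx)<.045)&(abs(Y-cy)<r)
        for lo,hi in ((.009,.035),(.019,.035)):
            m=b&(Z>lo)&(Z<hi); print(nm,lo,m.sum(),rect(P[m]),"zmed",np.median(Z[m]))
    b=(abs(X-.52)<.09)&(abs(Y+.25)<.09)
    for lo,hi in ((.12,.14),(.118,.135),(.052,.063),(.04,.14)):
        m=b&(Z>lo)&(Z<hi)
        if m.sum()>5: print("fork",lo,hi,m.sum(),rect(P[m]),np.median(P[m],0))
    hsv=cv2.cvtColor(c["frame"],cv2.COLOR_BGR2HSV)
    m=(hsv[...,1]>150)&((hsv[...,0]<8)|(hsv[...,0]>172))&(hsv[...,2]>90)&b
    vu=np.argwhere(m); print("red",plane(c,vu[:,::-1].mean(0),.126),len(vu),Z[m])
E
```

```text
top0.npz
green 0.009 1692 ((452.73480224609375, 82.88751220703125), (74.66740417480469, 215.26795959472656), 0.1548912227153778) zmed 0.015438531046391923
green 0.019 214 ((453.03485107421875, 77.83335876464844), (69.24067687988281, 203.45933532714844), 1.4670690298080444) zmed 0.02167309806899753
pink 0.009 1635 ((581.0189208984375, 116.07157897949219), (211.87188720703125, 76.93736267089844), 89.15985107421875) zmed 0.01527943376294072
pink 0.019 207 ((583.9163208007812, 115.48360443115234), (204.43359375, 68.51640319824219), 87.99744415283203) zmed 0.021548551753411305
fork 0.12 0.14 113 ((528.4315185546875, -234.343505859375), (39.231422424316406, 22.605422973632812), 21.488000869750977) [ 0.52892513 -0.23308766  0.12577086]
fork 0.118 0.135 115 ((528.4315185546875, -234.343505859375), (39.231422424316406, 22.605422973632812), 21.488000869750977) [ 0.52892513 -0.23306264  0.12575206]
fork 0.052 0.063 435 ((535.519287109375, -232.41734313964844), (93.57260131835938, 85.29450988769531), 16.447566986083984) [ 0.55247502 -0.21893388  0.06006495]
fork 0.04 0.14 858 ((503.4792785644531
[... 1091 characters left out ...]
2481079101562), (40.310787200927734, 22.654308319091797), 22.575889587402344) [ 0.52699814 -0.24089887  0.12478743]
fork 0.052 0.063 490 ((535.6808471679688, -237.07760620117188), (94.28579711914062, 84.61735534667969), 17.105607986450195) [ 0.54684766 -0.25176117  0.05948166]
fork 0.04 0.14 1049 ((503.74871826171875, -247.13406372070312), (161.13697814941406, 84.56378173828125), 17.357547760009766) [ 0.52875267 -0.24821609  0.06337066]
red [[ 0.52885373 -0.23771599  0.126     ]] 19 [0.1252278  0.12626708 0.12227422 0.12578165 0.12518988 0.12469067
 0.1260617  0.12750631 0.12736554 0.12641135 0.12685883 0.1241748
 0.12545534 0.1294316  0.12559531 0.12696693 0.12633096 0.12558167
 0.12578726]
```

```bash
cat >> h.py <<'E'
def plan(x,y,z,th=None):
    from plant import status
    s=status.sense(); p=s["eef_pos"]; r=R.from_quat(s["ee_rot"])
    xa=r.apply([1,0,0]); za=r.apply([0,0,1]); t0=np.degrees(np.arctan2(xa[1],xa[0]))
    d=r.inv().apply(np.array([x,y,z])-p)
    print("pos",np.round(p*1000,1),"th",round(t0,2),"z axis",np.round(za,4),"F",np.round(s["ft_force"],1),"open",round(s["opening"]*1000,1),"t",round(s["time_s"],2),"q",np.round(s["joints"],2))
    dth=0 if th is None else (th-t0+180)%360-180
    # desired orientation: straight down, yaw th
    tt=np.radians(t0 if th is None else th)
    Rd=R.from_matrix(np.array([[np.cos(tt),np.sin(tt),0],[np.sin(tt),-np.cos(tt),0],[0,0,-1]]))
    rv=(r.inv()*Rd).as_rotvec(degrees=True)
    print("shift units",np.round(d/.15,4),"turn units",np.round(rv/45,4))
E
python3 -m handwheel '[0.17,-0.04,0,0,0,0,-1, 0.35,-0.08,0,0,0,0,-1, 0.52,-0.12,0,0,0,0,-1, 0.7,-0.16,0,0,0,0,-1, 0.865,-0.2,0,0,0,0,-1]'
python3 -m handwheel '[0.17,-0.04,0,0,0,0,-1, 0.35,-0.08,0,0,0,0,-1, 0.52,-0.12,0,0,0,0,-1, 0.7,-0.16,0,0,0,0,-1, 0.865,-0.2,0,0,0,0,-1]'
python3 -m handwheel '[0.17,-0.04,0,0,0,0,-1, 0.35,-0.08,0,0,0,0,-1, 0.52,-0.12,0,0,0,0,-1, 0.6,-0.2,0,0,0,0,-1, 0.6,-0.2,0,0,0,0,-1]'
python3 - <<'E'
from h import *
plan(.5285,-.2367,.2,22)
from plant import read_camera
for n in ("scene","top"):
    c=read_camera(n); cv2.imwrite(f"pics/{n}1.png",c["frame"]); np.savez(f"{n}1.npz",**c)
E
```

```text
time_s: 0.52
eef_pos: [0.3183, -0.4002, 0.2123]
ee_rot: [0.979, 0.205, -0.0, -0.0]
ft_force: [-0.1, 1.0, -0.4]
opening: 0.0919
time_s: 0.93
eef_pos: [0.4252, -0.3206, 0.2123]
ee_rot: [0.979, 0.205, -0.0, -0.0]
ft_force: [-0.7, -1.4, -0.7]
opening: 0.0918
time_s: 1.35
eef_pos: [0.4959, -0.2553, 0.2119]
ee_rot: [0.978, 0.207, -0.0, -0.001]
ft_force: [0.0, -0.5, -0.1]
opening: 0.0915
pos [ 495.9 -255.3  211.9] th 23.85 z axis [-7.0e-04  1.8e-03 -1.0e+00] F [ 0.  -0.5 -0.1] open 91.5 t 1.35 q [-0.61  0.4   1.43  0.    1.31  0.54]
shift units [ 0.2488 -0.0254  0.0796] turn units [-0.0025 -0.      0.041 ]
```

```bash
python3 - <<'E'
from h import *
a=cv2.imread("pics/scene1.png")[150:350,160:420]; b=cv2.imread("pics/top1.png")[130:330,250:510]
cv2.imwrite("pics/c1.png",np.hstack([cv2.resize(a,None,fx=1.53,fy=1.53),cv2.resize(b,None,fx=1.53,fy=1.53)]))
E
```

```text
(no output)
```

View pics/c1.png

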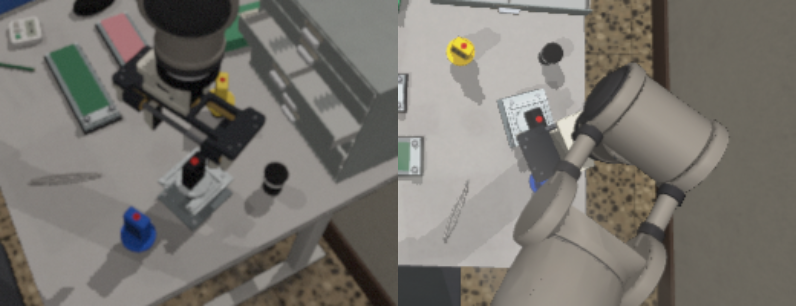

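The gripper is just short of the holder in both views. In the scene view its fingers straddle the line to the holder. I'll centre it over the handle and look again.

```bash
python3 -m handwheel '[0.08,-0.01,0.02,0,0,0.02,-1, 0.16,-0.02,0.05,0,0,0.041,-1, 0.25,-0.025,0.08,0,0,0.041,-1, 0.25,-0.025,0.08,0,0,0.041,-1, 0.25,-0.025,0.08,0,0,0.041,-1]'
python3 - <<'E'
from h import *
plan(.5287,-.2367,.15,22)
from plant import read_camera,status
c=read_camera("scene"); np.savez("scene2.npz",**c); im=c["frame"].copy()
s=status.sense(); r=R.from_quat(s["ee_rot"])
pts=np.array([s["eef_pos"]+r.apply([0,k,.014]) for k in (-.046,0,.046)])
for u,v in proj(c,pts): cv2.circle(im,(int(round(u)),int(round(v))),2,(0,255,255),-1)
for u,v in proj(c,[[.5287,-.2367,.126]]): cv2.circle(im,(int(round(u)),int(round(v))),1,(255,0,255),-1)
cv2.imwrite("pics/s2.png",cv2.resize(im[170:330,190:390],None,fx=4,fy=3.7,interpolation=2)[:592])
E
```

```text
time_s: 1.87
eef_pos: [0.5273, -0.24, 0.2]
ee_rot: [0.982, 0.19, -0.001, -0.0]
ft_force: [-0.8, -0.2, 0.0]
opening: 0.0917
pos [ 527.3 -240.   200. ] th 21.85 z axis [-1.2e-03  2.0e-04 -1.0e+00] F [-0.8 -0.2  0. ] open 91.7 t 1.87 q [-0.56  0.45  1.39 -0.    1.3   0.63]
shift units [ 0.0173 -0.017   0.3336] turn units [-0.0008  0.0013 -0.0034]
```

View pics/s2.png

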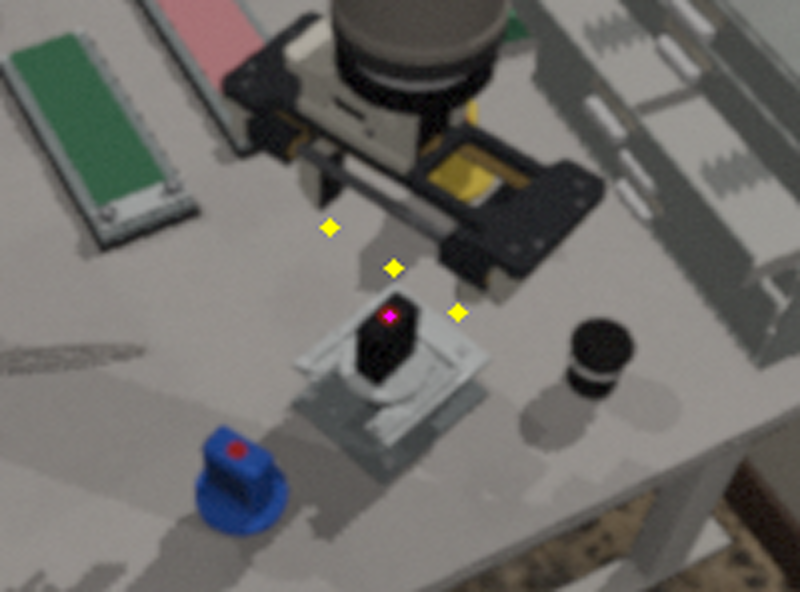

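```bash
python3 - <<'E'
from h import *
from plant import bot
print(bot.tips_ahead)
c=cam("scene2.npz");P=cloud(c)
p0=np.array([.5273,-.240]); t=np.radians(21.85); xa=np.array([np.cos(t),np.sin(t)]); ya=np.array([np.sin(t),-np.cos(t)])
q=P[...,:2]-p0; a=q@xa; b=q@ya; Z=P[...,2]
m=(abs(a)<.06)&(abs(b)<.12)&(Z>.15)&(Z<.25)
for lo in np.arange(.165,.25,.006):
    for sg in (-1,1):
        k=m&(Z>=lo)&(Z<lo+.006)&(b*sg>0)
        if k.sum()>2: print(round(lo,3),sg,k.sum(),"a",np.round(1000*np.percentile(a[k],[2,50,98])),"b",np.round(1000*np.percentile(b[k],[2,50,98])))
E
```

```text
0.014
0.213 -1 9 a [-11.  -8.   6.] b [-49. -44. -43.]
0.213 1 6 a [-11. -10. -10.] b [50. 53. 57.]
0.219 -1 17 a [-11.  -9.   7.] b [-57. -44. -43.]
0.219 1 6 a [-12. -11.  -9.] b [48. 54. 60.]
0.225 -1 17 a [-12.  -7.   3.] b [-58. -44. -43.]
0.225 1 14 a [-11. -11.  -8.] b [49. 59. 65.]
0.231 -1 13 a [-12. -10.  -2.] b [-57. -47. -43.]
0.231 1 8 a [-11. -11.  -8.] b [52. 60. 65.]
0.237 -1 19 a [-12. -10.  11.] b [-59. -47. -43.]
0.237 1 8 a [-12. -11.  -7.] b [52. 58. 66.]
0.243 -1 14 a [-11. -10.   8.] b [-62. -50. -43.]
```

The finger pads in the depth data calibrate the scene camera: true positions are about 3 mm further toward +y. That agrees with the top view, so the handle is at about (0.529, -0.236). Open fingertips also sit further back than 14 mm. I'll descend and check.

```bash
python3 -m handwheel '[0.022,-0.022,0.15,0,0,0,-1, 0.022,-0.022,0.3,0,0,0,-1, 0.022,-0.022,0.45,0,0,0,-1, 0.022,-0.022,0.6,0,0,0,-1, 0.022,-0.022,0.753,0,0,0,-1]'
python3 -m handwheel '[0,0,0,0,0,0,-1, 0,0,0,0,0,0,-1,0,0,0,0,0,0,-1,0,0,0,0,0,0,-1,0,0,0,0,0,0,-1]'
python3 - <<'E'
from h import *
plan(.5292,-.2357,.087,22)
from plant import read_camera,status
c=read_camera("scene"); np.savez("scene3.npz",**c); im=c["frame"].copy()
cv2.imwrite("pics/s3.png",cv2.resize(im[170:330,190:390],None,fx=4,fy=3.7,interpolation=2)[:592])
E
```

```text
time_s: 2.33
eef_pos: [0.5289, -0.2362, 0.0872]
ee_rot: [0.982, 0.189, 0.0, 0.0]
ft_force: [0.1, 0.8, 0.3]
opening: 0.0918
time_s: 2.75
eef_pos: [0.5301, -0.2361, 0.0894]
ee_rot: [0.982, 0.189, 0.001, 0.001]
ft_force: [0.1, -0.5, -0.5]
opening: 0.0916
pos [ 530.1 -236.1   89.4] th 21.8 z axis [ 0.0026 -0.0017 -1.    ] F [ 0.1 -0.5 -0.5] open 91.6 t 2.75 q [-0.55  0.56  1.53 -0.    1.04  0.64]
shift units [-0.0047 -0.0049  0.0159] turn units [ 0.0032 -0.0022 -0.0044]
```

View pics/s3.png

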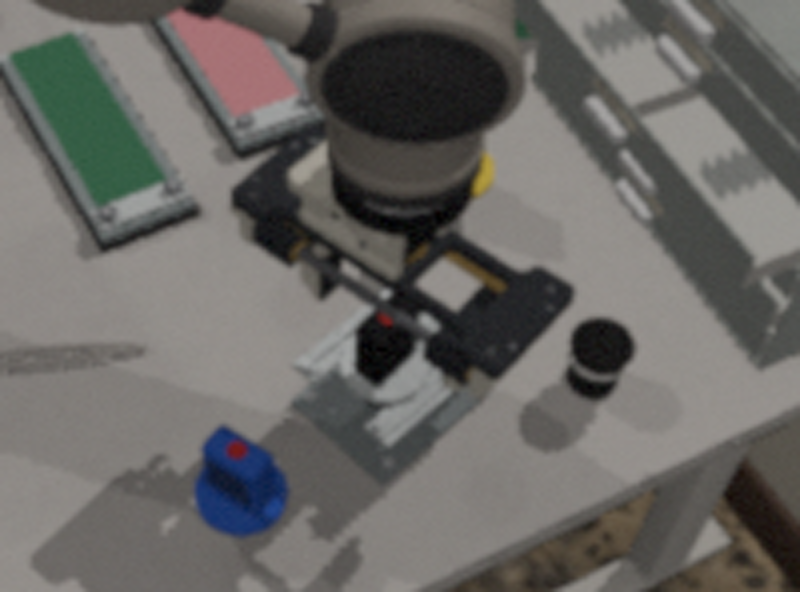

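The open jaws straddle the black handle, which is at about (385,340) in the crop. I'll close.

```bash
python3 -m handwheel '[-0.005,-0.005,0.012,0,0,0,-1, -0.005,-0.005,0.012,0,0,0,-0.4, -0.005,-0.005,0.012,0,0,0,0,-0.005,-0.005,0.012,0,0,0,0.3,-0.005,-0.005,0.012,0,0,0,0.5]'
python3 -m handwheel '[0,0,0,0,0,0,0.8, 0,0,0,0,0,0,1,0,0,0,0,0,0,1,0,0,0,0,0,0,1,0,0,0,0,0,0,1]'
python3 -m handwheel '[0,0,0,0,0,0,1, 0,0,0,0,0,0,1,0,0,0,0,0,0,1,0,0,0,0,0,0,1,0,0,0,0,0,0,1]'
python3 - <<'E'
from h import *
for i in range(1): plan(.5292,-.2357,.087,22)
from plant import read_camera,status
c=read_camera("scene"); np.savez("scene4.npz",**c); im=c["frame"].copy()
plan(.5292,-.2357,.087,22)
cv2.imwrite("pics/s4.png",cv2.resize(im[170:330,190:390],None,fx=4,fy=3.7,interpolation=2)[:592])
E
```

```text
time_s: 3.22
eef_pos: [0.5284, -0.2351, 0.0859]
ee_rot: [0.982, 0.189, 0.0, 0.0]
ft_force: [0.2, 0.0, -0.3]
opening: 0.0699
time_s: 3.63
eef_pos: [0.5284, -0.2351, 0.0859]
ee_rot: [0.982, 0.189, 0.0, 0.0]
ft_force: [0.5, 0.1, 0.0]
opening: 0.0365
time_s: 4.05
eef_pos: [0.5285, -0.2352, 0.0859]
ee_rot: [0.982, 0.189, 0.0, 0.0]
ft_force: [-0.0, 0.5, -0.6]
opening: 0.0217
pos [ 528.5 -235.2   85.9] th 21.8 z axis [ 3.e-04 -2.e-04 -1.e+00] F [-0.   0.5 -0.6] open 21.7 t 4.05 q [-0.55  0.56  1.54 -0.    1.04  0.64]
shift units [ 0.0031  0.005  -0.0072] turn units [ 0.0004 -0.0002 -0.0044]
pos [ 528.5 -235.2   85.9] th 21.8 z axis [ 2.e-04 -3.e-04 -1.e+00] F [-0.3 -0.3  0.3] open 21.8 t 4.1 q [-0.55  0.56  1.54 -0.    1.04  0.64]
shift units [ 0.0032  0.005  -0.0073] turn units [ 0.0004 -0.0001 -0.0043]
```

View pics/s4.png

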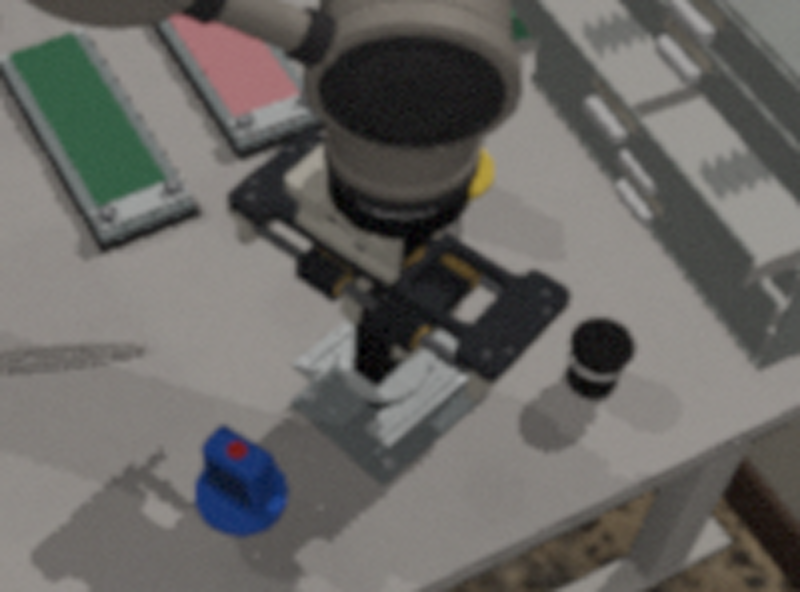

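Opening 21.7 mm means the handle is held. The grip pose is (0.5285, -0.2352, 0.0859) at 21.8°. I'll lift and carry it toward the green start.

```bash
python3 -m handwheel '[0,0,-0.08,0,0,0,1, 0,0,-0.2,0,0,0,1, 0,0,-0.36,0,0,0,1, 0,0,-0.5,0,0,0,1, 0,0,-0.62,0,0,0,1]'
python3 -m handwheel '[0.01,-0.1,0,0,0,-0.15,1, 0.03,-0.3,0,0,0,-0.3,1, 0.05,-0.5,0,0,0,-0.45,1, 0.07,-0.7,0,0,0,-0.6,1, 0.09,-0.87,0,0,0,-0.755,1]'
python3 - <<'E'
from h import *
plan(.4545,.0235,.18,91)
E
```

```text
time_s: 4.52
eef_pos: [0.5283, -0.2349, 0.18]
ee_rot: [0.982, 0.189, -0.0, -0.0]
ft_force: [0.4, 0.2, -2.7]
opening: 0.0216
time_s: 4.93
eef_pos: [0.4911, -0.1071, 0.1785]
ee_rot: [0.882, 0.47, -0.0, -0.001]
ft_force: [0.3, 0.4, -2.1]
opening: 0.0218
pos [ 491.1 -107.1  178.5] th 56.11 z axis [-1.5e-03  9.0e-04 -1.0e+00] F [ 0.3  0.4 -2.1] open 21.8 t 4.93 q [-0.37  0.33  1.64  0.    1.17  0.22]
shift units [ 0.5864 -0.688  -0.0092] turn units [-2.100e-03 -5.000e-04 -7.753e-01]
```

```bash
python3 -m handwheel '[0.1,-0.1,0,0,0,-0.15,1, 0.25,-0.27,0,0,0,-0.31,1, 0.4,-0.45,0,0,0,-0.47,1, 0.52,-0.6,0,0,0,-0.62,1, 0.585,-0.688,0,0,0,-0.775,1]'
python3 -m handwheel '[0,0,0.1,0,0,0,1, 0,0,0.25,0,0,0,1, 0,0,0.4,0,0,0,1, 0,0,0.5,0,0,0,1, 0,0,0.54,0,0,0,1]'
python3 - <<'E'
from h import *
plan(.4545,.0235,.0859,91)
from plant import read_camera
for n in ("scene","top"):
    c=read_camera(n); np.savez(n+"5.npz",**c); im=c["frame"]
    x,y=(140,120) if n=="scene" else (150,140)
    cv2.imwrite(f"pics/{n}5.png",cv2.resize(im[y:y+150,x:x+200],None,fx=4,fy=4,interpolation=2))
E
```

```text
time_s: 5.35
eef_pos: [0.4547, 0.0244, 0.1786]
ee_rot: [0.7, 0.714, -0.0, -0.001]
ft_force: [-0.2, 0.2, -1.9]
opening: 0.0222
time_s: 5.77
eef_pos: [0.4546, 0.022, 0.0957]
ee_rot: [0.703, 0.711, -0.001, -0.002]
ft_force: [-1.6, 0.7, -1.9]
opening: 0.0218
pos [454.6  22.   95.7] th 90.67 z axis [-4.6e-03  5.0e-04 -1.0e+00] F [-1.6  0.7 -1.9] open 21.8 t 5.77 q [-0.12  0.36  1.87 -0.    0.92 -0.13]
shift units [ 0.0097 -0.0004  0.0652] turn units [-0.0058 -0.0007 -0.0073]
```

View pics/scene5.png

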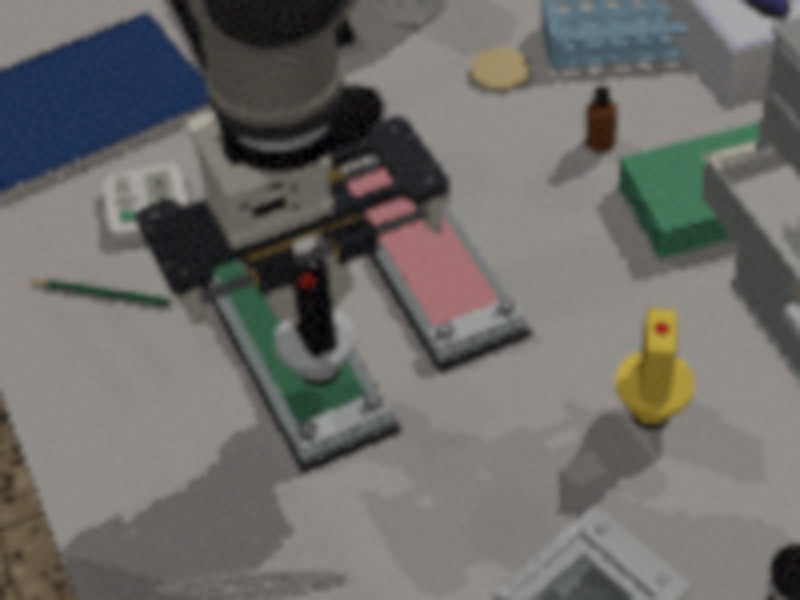

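View pics/top5.png

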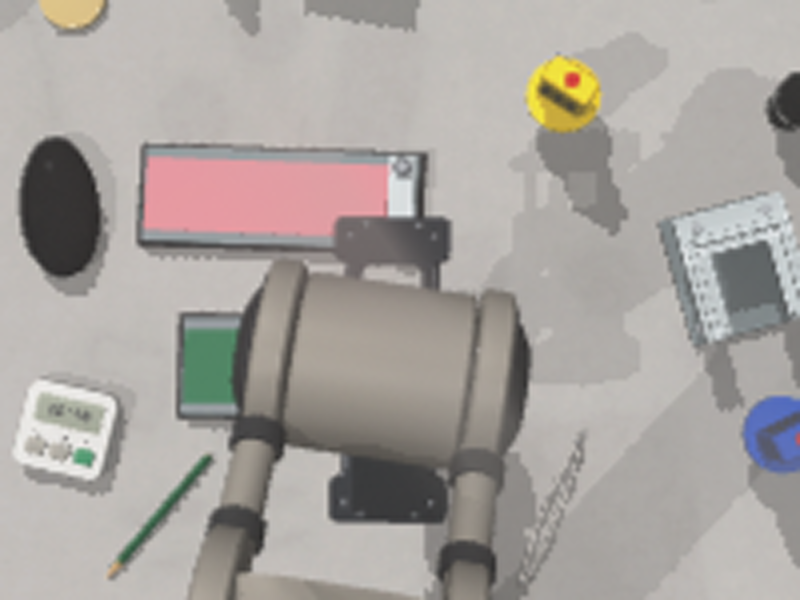

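```bash
python3 - <<'E'
from h import *
c=cam("scene5.npz");P=cloud(c);Z=P[...,2]
m=(abs(P[...,0]-.454)<.05)&(abs(P[...,1]-.022)<.05)
k=m&(Z>.071)&(Z<.080); q=P[k][:,:2]; print(k.sum(),np.median(Z[k]),cv2.minEnclosingCircle((q*1000).astype('float32')), q.min(0),q.max(0))
h=m&(Z>.125)&(Z<.14); print("handle top",h.sum(),np.round(P[h][:,:2].min(0)*1000),np.round(P[h][:,:2].max(0)*1000),np.median(Z[h]) if h.any() else 0)
# bar edges & strip ends in scene
hsv=cv2.cvtColor(c["frame"],cv2.COLOR_BGR2HSV)
g=cv2.inRange(hsv,(60,60,30),(90,255,255))>0
p=P[g&(abs(P[...,0]-.454)<.05)&(abs(Z-.015)<.006)]
print("green y min/max x min/max",np.percentile(p[:,1],[0,.5,2,98,99.5,100]),np.percentile(p[:,0],[.5,99.5]))
E
```

```text
147 0.07495577622917238 ((455.7787170410156, 17.41454315185547), 29.107433319091797) [ 0.42762728 -0.01003346] [0.48380699 0.03974212]
handle top 129 [427.  -2.] [483.  34.] 0.13418896486945497
green y min/max x min/max [4.61763919e-05 1.17753485e-03 2.31247056e-03 1.61511003e-01
 1.64191768e-01 1.65291557e-01] [0.42520754 0.48048166]
```

```bash
python3 - <<'E'
from h import *
for n,dy in (("top0.npz",0),("scene0.npz",3)):
    c=cam(n)
    for nm,cx in (("green",.4535),("pink",.582)):
        for off in (-.01,0.01):
            ys=np.arange(-.05,.26,.002)
            uv=proj(c,np.c_[np.full_like(ys,cx+off),ys,np.full_like(ys,.015)]).astype('float32')
            v=cv2.remap(c["frame"],uv[:,0].reshape(1,-1),uv[:,1].reshape(1,-1),1)[0].astype(int)
            print(n,nm,off)
            k=(ys<.03)|((ys>.15))&(ys<.24)
            print(' '.join(f"{int(round(y*1000))}:{b},{g},{r}" for y,(b,g,r) in zip(ys[k],v[k])))
E
```

```text
top0.npz green -0.01
-50:180,185,188 -48:181,185,188 -46:181,185,188 -44:180,184,187 -42:179,184,187 -40:178,182,185 -38:173,176,179 -36:167,170,172 -34:162,165,168 -32:140,144,145 -30:116,120,120 -28:113,115,115 -26:137,138,136 -24:174,173,171 -22:205,204,200 -20:215,214,209 -18:212,211,205 -16:211,211,205 -14:211,211,205 -12:211,212,205 -10:212,212,205 -8:210,211,203 -6:206,207,199 -4:178,185,170 -2:150,163,141 0:121,143,112 2:121,143,111 4:120,143,111 6:120,143,112 8:120,143,111 10:119,142,110 12:118,141,108 14:117,141,107 16:116,141,105 18:115,140,103 20:114,139,102 22:114,139,101 24:113,139,100 26:112,138,99 28:111,138,97 150:100,131,80 152:99,131,79 154:100,131,80 156:100,131,80 158:100,131,79 160:100,131,80 162:100,131,80 164:99,131,79 166:100,132,80 168:100,132,80 170:99,131,79 172:100,131,80 174:100,131,80 176:99,131,79 178:99,131,80 180:100,131,81 182:103,130,85 184:108,125,95 186:112,117,106 188:109,112,110 190:141,144,146 192:178,182,185 194:178,181,185 196:177,181,184 198:177,181,184 200:178,182,185 202:178,182,185 204:179,183,186 206:179,183,186 208:179,183,187 210:179,
[... 8680 characters left out ...]
:111,106,157 154:111,106,158 156:111,106,158 158:110,106,157 160:110,106,157 162:111,105,157 164:110,105,157 166:109,105,156 168:108,104,155 170:109,105,156 172:109,106,157 174:110,106,157 176:109,105,157 178:109,104,157 180:110,105,157 182:111,106,157 184:111,106,157 186:110,106,157 188:110,105,157 190:110,106,157 192:110,107,158 194:110,108,158 196:110,107,157 198:110,106,157 200:110,106,157 202:109,105,157 204:110,105,157 206:110,106,157 208:110,106,157 210:111,108,156 212:115,112,156 214:118,116,154 216:121,120,151 218:124,125,147 220:127,130,143 222:128,132,140 224:129,134,139 226:130,134,138 228:128,132,135 230:125,129,132 232:123,126,130 234:120,123,127 236:118,122,126 238:118,122,125
```

Edges in the top view put the green origin at y ≈ 0.079 and pink at y ≈ 0.115. The flange sits about 1.5 mm behind the TCP, close to the planned start. I'll lower to just above the film.

```bash
python3 -m handwheel '[0.005,0,0.03,-0.003,0,-0.005,1, 0.01,0,0.06,-0.006,0,-0.007,1, 0.01,0,0.09,-0.006,0,-0.007,1, 0.01,0,0.113,-0.006,0,-0.007,1, 0.01,0,0.113,-0.006,0,-0.007,1]'
python3 - <<'E'
from h import *
plan(.4545,.0235,.0704,91)
E
python3 -m handwheel '[0,0,0,0,0,0,1, 0,0,0,0,0,0,1,0,0,0,0,0,0,1,0,0,0,0,0,0,1,0,0,0,0,0,0,1]'
python3 - <<'E'
from h import *
plan(.4545,.0235,.0704,91)
E
```

```text
time_s: 6.28
eef_pos: [0.4561, 0.0232, 0.0804]
ee_rot: [0.701, 0.713, 0.001, 0.001]
ft_force: [0.3, 0.2, -1.9]
opening: 0.022
pos [456.1  23.2  80.4] th 90.97 z axis [ 3.9e-03  1.0e-04 -1.0e+00] F [ 0.3  0.2 -1.9] open 22.0 t 6.28 q [-0.12  0.38  1.89  0.    0.87 -0.13]
shift units [ 0.0019 -0.0108  0.0668] turn units [ 0.005  -0.     -0.0006]
time_s: 6.7
eef_pos: [0.4566, 0.0232, 0.081]
ee_rot: [0.701, 0.713, 0.002, 0.002]
ft_force: [0.3, -1.3, -2.6]
opening: 0.0218
pos [456.6  23.2  81. ] th 90.97 z axis [ 5.1e-03 -1.0e-04 -1.0e+00] F [ 0.3 -1.3 -2.6] open 21.8 t 6.7 q [-0.12  0.38  1.89  0.    0.87 -0.13]
shift units [ 0.0025 -0.0141  0.0708] turn units [ 0.0064  0.0002 -0.0006]
```

```bash
python3 -m handwheel '[0,-0.003,0.02,0.002,0,0,1, 0,-0.007,0.04,0.005,0,0,1, 0,-0.01,0.055,0.006,0,0,1, 0,-0.012,0.065,0.006,0,0,1, 0,-0.012,0.068,0.006,0,0,1]'
python3 - <<'E'
from h import *
plan(.4525,.158,.0704,91)
from plant import read_camera
read_camera("scene")
plan(.4525,.158,.0704,91)
E
```

```text
time_s: 7.12
eef_pos: [0.4554, 0.0231, 0.0709]
ee_rot: [0.701, 0.713, 0.001, 0.001]
ft_force: [1.7, 0.6, 3.8]
opening: 0.022
pos [455.4  23.1  70.9] th 90.96 z axis [ 1.7e-03 -2.0e-04 -1.0e+00] F [1.7 0.6 3.8] open 22.0 t 7.12 q [-0.12  0.4   1.9   0.    0.84 -0.13]
shift units [ 0.8995 -0.0044  0.0031] turn units [ 0.0021  0.0002 -0.0008]
pos [455.4  23.1  70.9] th 90.97 z axis [ 1.6e-03 -2.0e-04 -1.0e+00] F [1.3 0.7 3.2] open 21.9 t 7.17 q [-0.12  0.4   1.9  -0.    0.84 -0.13]
shift units [ 0.8995 -0.0043  0.0034] turn units [ 0.0021  0.0003 -0.0007]
```

Force rose by about 5.8 N, so the spring is compressed about 4.7 mm as intended. Now the green stroke.

```bash
python3 -m handwheel '[0.02,0,0.001,0,0,0,1, 0.06,0,0.001,0,0,0,1, 0.1,0,0.001,0,0,0,1, 0.14,0,0.001,0,0,0,1, 0.18,0,0.001,0,0,0,1]'
python3 -m handwheel '[0.04,0,0,0,0,0,1, 0.08,0,0,0,0,0,1, 0.12,0,0,0,0,0,1, 0.16,0,0,0,0,0,1, 0.2,0,0,0,0,0,1]'
python3 - <<'E'
from h import *
plan(.4525,.158,.0704,91)
E
```

```text
time_s: 7.58
eef_pos: [0.454, 0.0507, 0.0706]
ee_rot: [0.701, 0.713, -0.0, 0.0]
ft_force: [0.5, -3.0, 3.9]
opening: 0.0216
time_s: 8.0
eef_pos: [0.4536, 0.0808, 0.0705]
ee_rot: [0.701, 0.713, -0.0, -0.0]
ft_force: [0.3, -2.7, 4.4]
opening: 0.022
pos [453.6  80.8  70.5] th 90.98 z axis [-2.e-04 -1.e-04 -1.e+00] F [ 0.3 -2.7  4.4] open 22.0 t 8.0 q [ 0.01  0.41  1.89 -0.    0.85 -0.01]
shift units [0.5149 0.0014 0.0007] turn units [-0.0002  0.0002 -0.0005]
```

```bash
python3 -m handwheel '[0.04,0,0,0,0,0,1, 0.08,0,0,0,0,0,1, 0.12,0,0,0,0,0,1, 0.16,0,0,0,0,0,1, 0.2,0,0,0,0,0,1]'
python3 -m handwheel '[0.04,0,0,0,0,0,1, 0.08,0,0,0,0,0,1, 0.12,0,0,0,0,0,1, 0.16,0,0,0,0,0,1, 0.2,0,0,0,0,0,1]'
python3 -m handwheel '[0.04,0,0,0,0,0,1, 0.08,0,0,0,0,0,1, 0.11,0,0,0,0,0,1, 0.115,0,0,0,0,0,1, 0.115,0,0,0,0,0,1]'
python3 - <<'E'
from h import *
plan(.4525,.158,.15,91)
from plant import read_camera
c=read_camera("scene");np.savez("scene6.npz",**c); im=c["frame"]
cv2.imwrite("pics/scene6.png",cv2.resize(im[110:260,130:330],None,fx=4,fy=4,interpolation=2))
E
```

```text
time_s: 8.42
eef_pos: [0.4531, 0.1107, 0.0705]
ee_rot: [0.701, 0.713, -0.0, 0.0]
ft_force: [0.8, -3.1, 3.8]
opening: 0.0218
time_s: 8.83
eef_pos: [0.4526, 0.1407, 0.0705]
ee_rot: [0.701, 0.713, -0.0, -0.0]
ft_force: [0.4, -2.7, 2.4]
opening: 0.0217
time_s: 9.25
eef_pos: [0.4523, 0.1579, 0.0705]
ee_rot: [0.701, 0.713, 0.0, -0.0]
ft_force: [-0.5, -1.4, 3.2]
opening: 0.0217
pos [452.3 157.9  70.5] th 90.99 z axis [-1.e-04  3.e-04 -1.e+00] F [-0.5 -1.4  3.2] open 21.7 t 9.25 q [0.18 0.43 1.84 0.   0.87 0.16]
shift units [ 0.0007  0.0011 -0.5301] turn units [-0.0001 -0.0004 -0.0002]
```

View pics/scene6.png

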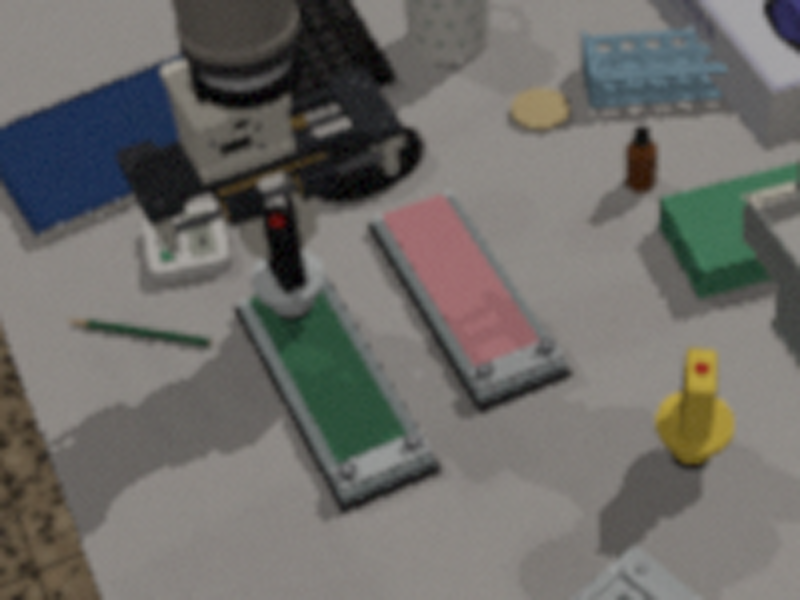

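The holder is at the free end of the green film, at about (288,285), still pressed. I'll lift straight up and carry it to the pink strip with a quarter turn.

```bash
python3 -m handwheel '[0,0,-0.1,0,0,0,1, 0,0,-0.25,0,0,0,1, 0,0,-0.42,0,0,0,1, 0,0,-0.58,0,0,0,1, 0,0,-0.667,0,0,0,1]'
python3 -m handwheel '[-0.07,0.08,0,0,0,0.13,1, -0.14,0.17,0,0,0,0.27,1, -0.2,0.26,0,0,0,0.41,1, -0.27,0.34,0,0,0,0.55,1, -0.34,0.43,0,0,0,0.678,1]'
python3 - <<'E'
from h import *
plan(.583,.0575,.17,-0.5)
E
```

```text
time_s: 9.72
eef_pos: [0.4528, 0.1578, 0.1724]
ee_rot: [0.701, 0.713, 0.001, 0.0]
ft_force: [0.2, 0.5, -1.7]
opening: 0.0218
time_s: 10.13
eef_pos: [0.5174, 0.1073, 0.1696]
ee_rot: [0.865, 0.501, -0.001, -0.001]
ft_force: [-0.6, -0.2, -1.5]
opening: 0.022
pos [517.4 107.3 169.6] th 60.14 z axis [-2.4e-03  9.0e-04 -1.0e+00] F [-0.6 -0.2 -1.5] open 22.0 t 10.13 q [0.06 0.39 1.58 0.   1.18 0.58]
shift units [-0.0703  0.5446 -0.0038] turn units [-0.0026  0.0022  1.3475]
```

```bash
python3 -m handwheel '[-0.01,0.1,0,0,0,0.13,1, -0.02,0.2,0,0,0,0.27,1, -0.04,0.32,0,0,0,0.41,1, -0.06,0.44,0,0,0,0.55,1, -0.07,0.545,0,0,0,0.678,1]'
python3 -m handwheel '[0,0,0,0,0,0.13,1, 0,0,0,0,0,0.27,1, 0,0,0,0,0,0.41,1, 0,0,0,0,0,0.55,1, 0,0,0,0,0,0.67,1]'
python3 -m handwheel '[0,0,0.1,0,0,0,1, 0,0,0.25,0,0,0,1, 0,0,0.4,0,0,0,1, 0,0,0.49,0,0,0,1, 0,0,0.49,0,0,0,1]'
python3 - <<'E'
from h import *
plan(.583,.0575,.0704,-0.5)
from plant import read_camera
c=read_camera("scene");np.savez("scene7.npz",**c); im=c["frame"]
cv2.imwrite("pics/scene7.png",cv2.resize(im[110:260,130:330],None,fx=4,fy=4,interpolation=2))
P=cloud(c);Z=P[...,2]
m=(abs(P[...,0]-.583)<.05)&(abs(P[...,1]-.055)<.05)
k=m&(abs(Z-.076)<.004); q=P[k][:,:2]; print(k.sum(),np.median(Z[k]),cv2.minEnclosingCircle((q*1000).astype('float32')), q.min(0),q.max(0))
E
```

```text
time_s: 10.55
eef_pos: [0.5838, 0.0575, 0.1694]
ee_rot: [0.967, 0.255, -0.001, -0.001]
ft_force: [0.2, -0.0, -1.7]
opening: 0.0218
time_s: 10.97
eef_pos: [0.583, 0.0583, 0.1693]
ee_rot: [1.0, -0.005, -0.001, -0.001]
ft_force: [0.2, 0.3, -1.6]
opening: 0.0218
time_s: 11.38
eef_pos: [0.5807, 0.0583, 0.0928]
ee_rot: [1.0, -0.002, -0.004, -0.001]
ft_force: [-2.0, 0.3, -2.1]
opening: 0.0217
pos [580.7  58.3  92.8] th -0.23 z axis [-0.0086  0.0011 -1.    ] F [-2.   0.3 -2.1] open 21.7 t 11.38 q [-0.03  0.57  1.51  0.    1.07  1.54]
shift units [0.0167 0.0057 0.149 ] turn units [-0.0013  0.011   0.0059]
64 0.07353182149163667 ((579.5888061523438, 53.29081726074219), 27.701021194458008) [0.55224572 0.02648141] [0.60431362 0.0771234 ]
```

View pics/scene7.png

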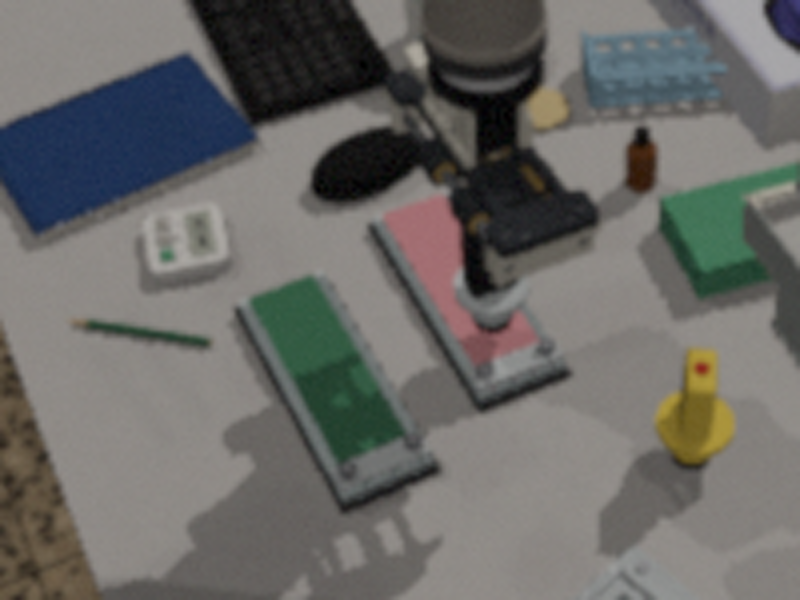

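The holder is crosswise over the pink film by the bar, at about (490,310). Next I'll lower and press.

```bash
python3 -m handwheel '[0.008,0.005,0.03,0,0,0,1, 0.01,0.005,0.05,0,0,0,1, 0.01,0.005,0.08,0,0,0,1, 0.01,0.005,0.095,0,0,0,1, 0.01,0.005,0.095,0,0,0,1]'
python3 -m handwheel '[0,0,0,0,0,0,1, 0,0,0,0,0,0,1,0,0,0,0,0,0,1,0,0,0,0,0,0,1,0,0,0,0,0,0,1]'
python3 - <<'E'
from h import *
plan(.583,.0575,.0704,-0.5)
E
```

```text
time_s: 11.85
eef_pos: [0.585, 0.0573, 0.0825]
ee_rot: [1.0, -0.002, -0.0, 0.0]
ft_force: [0.6, 0.3, -1.8]
opening: 0.0218
time_s: 12.27
eef_pos: [0.5853, 0.0573, 0.083]
ee_rot: [1.0, -0.002, 0.0, 0.0]
ft_force: [-0.3, -0.9, -2.1]
opening: 0.0219
pos [585.3  57.3  83. ] th -0.2 z axis [ 4.e-04 -1.e-04 -1.e+00] F [-0.3 -0.9 -2.1] open 21.9 t 12.27 q [-0.03  0.58  1.52 -0.    1.04  1.54]
shift units [-0.0154 -0.0013  0.0842] turn units [ 0.0001 -0.0005  0.0067]
```

```bash
python3 -m handwheel '[-0.005,0,0.025,0,0,0.003,1, -0.01,0,0.05,0,0,0.006,1, -0.013,0,0.07,0,0,0.006,1, -0.013,0,0.082,0,0,0.006,1, -0.013,0,0.082,0,0,0.006,1]'
python3 - <<'E'
from h import *
plan(.584,.193,.0704,-0.5)
E
```

```text
time_s: 12.68
eef_pos: [0.5837, 0.0573, 0.0707]
ee_rot: [1.0, -0.004, 0.001, 0.0]
ft_force: [-0.5, -0.7, 3.5]
opening: 0.0218
pos [583.7  57.3  70.7] th -0.47 z axis [ 1.1e-03 -1.0e-04 -1.0e+00] F [-0.5 -0.7  3.5] open 21.8 t 12.68 q [-0.03  0.59  1.53 -0.    1.01  1.55]
shift units [-0.0054 -0.9049  0.002 ] turn units [ 0.0001 -0.0013  0.0007]
```

```bash
python3 -m handwheel '[0,-0.02,0.001,0,0,0,1, 0,-0.06,0.001,0,0,0,1, 0,-0.1,0.001,0,0,0,1, 0,-0.14,0.001,0,0,0,1, 0,-0.18,0.001,0,0,0,1]'
python3 -m handwheel '[0,-0.04,0,0,0,0,1, 0,-0.08,0,0,0,0,1, 0,-0.12,0,0,0,0,1, 0,-0.16,0,0,0,0,1, 0,-0.2,0,0,0,0,1]'
python3 - <<'E'
from h import *
plan(.583,.193,.0704,-0.5)
E
```

```text
time_s: 13.1
eef_pos: [0.5835, 0.0849, 0.0706]
ee_rot: [1.0, -0.004, 0.0, 0.0]
ft_force: [0.5, -3.6, 3.7]
opening: 0.0222
time_s: 13.52
eef_pos: [0.5837, 0.1149, 0.0704]
ee_rot: [1.0, -0.004, -0.0, 0.0]
ft_force: [-0.4, -3.4, 4.2]
opening: 0.0216
pos [583.7 114.9  70.4] th -0.46 z axis [-1.e-04 -2.e-04 -1.e+00] F [-0.4 -3.4  4.2] open 21.6 t 13.52 q [ 0.07  0.61  1.51 -0.    1.03  1.64]
shift units [-8.700e-03 -5.203e-01 -2.000e-04] turn units [0.0002 0.0001 0.0009]
```

```bash
python3 -m handwheel '[0,-0.04,0,0,0,0,1, 0,-0.08,0,0,0,0,1, 0,-0.12,0,0,0,0,1, 0,-0.16,0,0,0,0,1, 0,-0.2,0,0,0,0,1]'
python3 -m handwheel '[0,-0.04,0,0,0,0,1, 0,-0.08,0,0,0,0,1, 0,-0.12,0,0,0,0,1, 0,-0.16,0,0,0,0,1, 0,-0.2,0,0,0,0,1]'
python3 -m handwheel '[0,-0.04,0,0,0,0,1, 0,-0.08,0,0,0,0,1, 0,-0.115,0,0,0,0,1, 0,-0.12,0,0,0,0,1, 0,-0.12,0,0,0,0,1]'
python3 - <<'E'
from h import *
plan(.5285,-.2352,.17,21.8)
from plant import read_camera
c=read_camera("scene");np.savez("scene8.npz",**c); im=c["frame"]
cv2.imwrite("pics/scene8.png",cv2.resize(im[90:240,130:330],None,fx=4,fy=4,interpolation=2))
E
```

```text
time_s: 13.93
eef_pos: [0.5839, 0.1449, 0.0703]
ee_rot: [1.0, -0.004, -0.0, 0.0]
ft_force: [0.6, -3.7, 4.4]
opening: 0.0221
time_s: 14.35
eef_pos: [0.5842, 0.1749, 0.0704]
ee_rot: [1.0, -0.004, -0.0, 0.0]
ft_force: [-0.4, -4.0, 3.4]
opening: 0.022
time_s: 14.77
eef_pos: [0.5843, 0.1932, 0.0704]
ee_rot: [1.0, -0.004, 0.0, -0.0]
ft_force: [0.4, 0.9, 4.0]
opening: 0.0218
pos [584.3 193.2  70.4] th -0.45 z axis [ 1.e-04  8.e-04 -1.e+00] F [0.4 0.9 4. ] open 21.8 t 14.77 q [0.19 0.64 1.44 0.   1.06 1.77]
shift units [-0.3497  2.8583 -0.6667] turn units [-1.000e-03 -3.000e-04 -4.944e-01]
```

View pics/scene8.png

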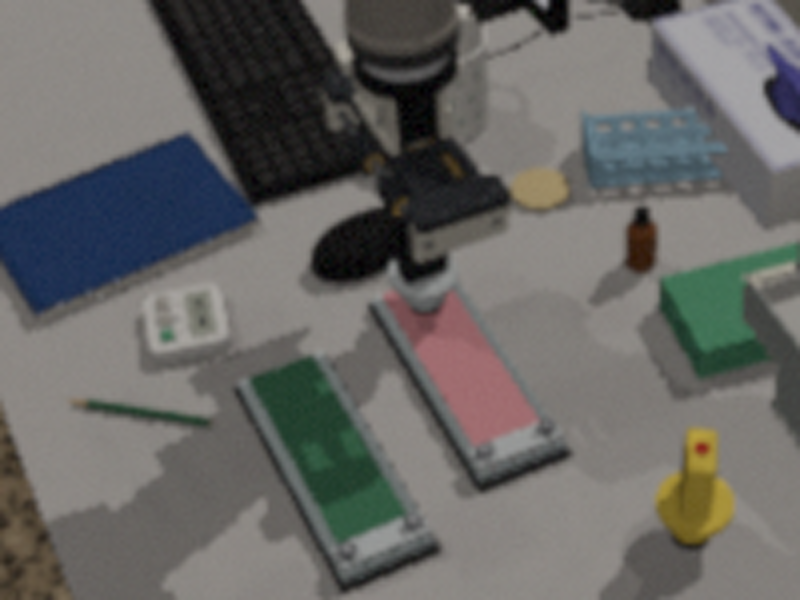

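The pink stroke ended at the free end of the film, at about (425,290), with steady force throughout. I'll lift and return to the fork.

```bash
python3 -m handwheel '[0,0,-0.1,0,0,0,1, 0,0,-0.25,0,0,0,1, 0,0,-0.42,0,0,0,1, 0,0,-0.6,0,0,0,1, 0,0,-0.75,0,0,0,1]'
python3 -m handwheel '[-0.02,0.14,0,0,0,0,1, -0.04,0.33,0,0,0,0,1, -0.07,0.53,0,0,0,0,1, -0.09,0.73,0,0,0,0,1, -0.117,0.93,0,0,0,0,1]'
python3 -m handwheel '[-0.02,0.19,0,0,0,0,1, -0.04,0.38,0,0,0,0,1, -0.07,0.57,0,0,0,0,1, -0.09,0.76,0,0,0,0,1, -0.117,0.95,0,0,0,0,1]'
python3 - <<'E'
from h import *
plan(.5285,-.2352,.18,21.8)
E
```

```text
time_s: 15.23
eef_pos: [0.5839, 0.1927, 0.1835]
ee_rot: [1.0, -0.004, -0.001, -0.0]
ft_force: [0.7, -0.1, -1.9]
opening: 0.0215
time_s: 15.65
eef_pos: [0.5647, 0.0523, 0.1818]
ee_rot: [1.0, -0.004, -0.001, -0.001]
ft_force: [0.2, -0.1, -2.6]
opening: 0.0215
time_s: 16.07
eef_pos: [0.5462, -0.0902, 0.1819]
ee_rot: [1.0, -0.004, -0.001, -0.001]
ft_force: [0.4, 1.1, -2.2]
opening: 0.022
pos [546.2 -90.2 181.9] th -0.49 z axis [-0.0015  0.0017 -1.    ] F [ 0.4  1.1 -2.2] open 22.0 t 16.07 q [-0.3   0.42  1.49  0.    1.23  1.28]
shift units [-0.1095  0.9679  0.011 ] turn units [-0.0025  0.0015 -0.4952]
```

```bash
python3 -m handwheel '[-0.02,0.19,0,0,0,-0.1,1, -0.05,0.38,0,0,0,-0.2,1, -0.07,0.57,0,0,0,-0.3,1, -0.09,0.77,0,0,0,-0.4,1, -0.11,0.967,0,0,0,-0.495,1]'
python3 -m handwheel '[0,0,0.06,0,0,0,1, 0,0,0.15,0,0,0,1, 0,0,0.25,0,0,0,1, 0,0,0.32,0,0,0,1, 0,0,0.34,0,0,0,1]'
python3 -m handwheel '[0,0,0,0,0,0,1, 0,0,0,0,0,0,1,0,0,0,0,0,0,1,0,0,0,0,0,0,1,0,0,0,0,0,0,1]'
python3 - <<'E'
from h import *
plan(.5285,-.2352,.110,21.8)
from plant import read_camera
c=read_camera("scene");np.savez("scene9.npz",**c); im=c["frame"]
cv2.imwrite("pics/scene9.png",cv2.resize(im[170:320,190:390],None,fx=4,fy=4,interpolation=2))
plan(.5285,-.2352,.100,21.8)
E
```

```text
time_s: 16.48
eef_pos: [0.5286, -0.235, 0.1819]
ee_rot: [0.982, 0.191, -0.0, -0.001]
ft_force: [0.5, -0.3, -1.8]
opening: 0.0219
time_s: 16.9
eef_pos: [0.528, -0.233, 0.1291]
ee_rot: [0.982, 0.189, -0.002, -0.002]
ft_force: [-0.4, 0.7, -1.7]
opening: 0.0214
time_s: 17.32
eef_pos: [0.5296, -0.2344, 0.1326]
ee_rot: [0.982, 0.189, 0.001, 0.0]
ft_force: [-0.3, -0.2, -1.8]
opening: 0.0216
pos [ 529.6 -234.4  132.6] th 21.81 z axis [ 1.2e-03 -7.0e-04 -1.0e+00] F [-0.3 -0.2 -1.8] open 21.6 t 17.32 q [-0.55  0.51  1.49 -0.    1.14  0.64]
shift units [-0.0092  0.002   0.151 ] turn units [ 0.0015 -0.0011  0.0003]
pos [ 529.5 -234.4  132.5] th 21.81 z axis [ 9.e-04 -6.e-04 -1.e+00] F [-0.1 -1.2 -1.6] open 22.0 t 17.37 q [-0.55  0.51  1.49 -0.    1.14  0.64]
shift units [-0.0086  0.0024  0.2166] turn units [ 0.0011 -0.0008  0.0003]
```

View pics/scene9.png

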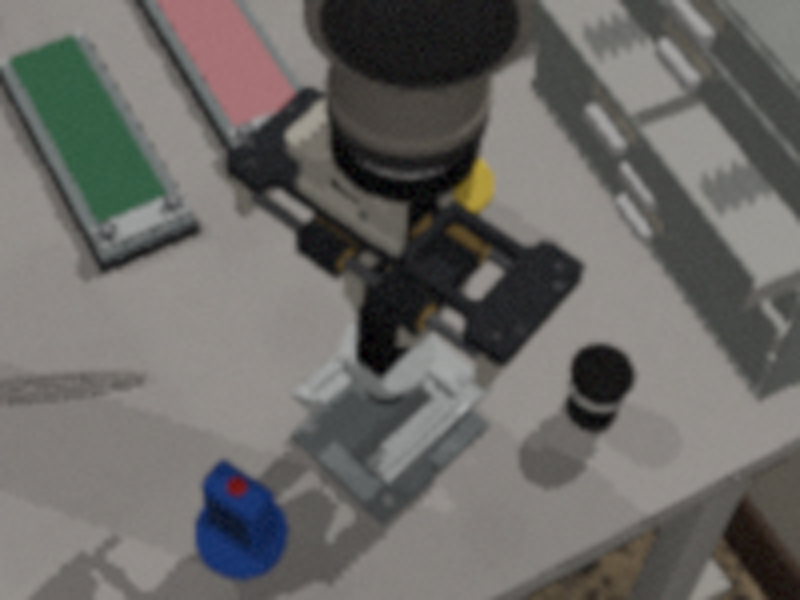

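```bash
python3 -m handwheel '[-0.006,0.002,0.05,0,0,0,1, -0.006,0.002,0.1,0,0,0,1, -0.006,0.002,0.15,0,0,0,1, -0.006,0.002,0.2,0,0,0,1, -0.006,0.002,0.22,0,0,0,1]'
python3 -m handwheel '[0,0,0,0,0,0,1, 0,0,0,0,0,0,1,0,0,0,0,0,0,1,0,0,0,0,0,0,1,0,0,0,0,0,0,1]'
python3 -m handwheel '[0,0,0,0,0,0,1, 0,0,0,0,0,0,1,0,0,0,0,0,0,1,0,0,0,0,0,0,1,0,0,0,0,0,0,1]'
python3 - <<'E'
from h import *
plan(.5285,-.2352,.087,21.8)
E
```

```text
time_s: 17.78
eef_pos: [0.5277, -0.2345, 0.097]
ee_rot: [0.982, 0.189, -0.001, -0.001]
ft_force: [-0.1, 0.5, -2.7]
opening: 0.0222
time_s: 18.2
eef_pos: [0.5288, -0.2351, 0.0993]
ee_rot: [0.982, 0.189, 0.0, 0.0]
ft_force: [0.1, -0.1, -1.7]
opening: 0.0218
time_s: 18.62
eef_pos: [0.5286, -0.2349, 0.099]
ee_rot: [0.982, 0.189, 0.0, 0.0]
ft_force: [-0.6, 0.1, -2.9]
opening: 0.0218
pos [ 528.6 -234.9   99. ] th 21.81 z axis [ 1.e-04 -1.e-04 -1.e+00] F [-0.6  0.1 -2.9] open 21.8 t 18.62 q [-0.55  0.55  1.53 -0.    1.07  0.64]
shift units [-0.0011  0.0015  0.0797] turn units [ 0.0002 -0.0001  0.0002]
```

Within 0.3 mm of the pickup pose, so I'll lower into the fork slowly.

```bash
python3 -m handwheel '[0,0,0.02,0,0,0,1, 0,0,0.04,0,0,0,1, 0,0,0.055,0,0,0,1, 0,0,0.07,0,0,0,1, 0,0,0.08,0,0,0,1]'
python3 -m handwheel '[0,0,0,0,0,0,1, 0,0,0,0,0,0,1,0,0,0,0,0,0,1,0,0,0,0,0,0,1,0,0,0,0,0,0,1]'
python3 - <<'E'
from h import *
plan(.5285,-.2352,.0859,21.8)
E
```

```text
time_s: 19.03
eef_pos: [0.5284, -0.2348, 0.0864]
ee_rot: [0.982, 0.189, -0.0, -0.0]
ft_force: [-0.6, -0.2, -2.7]
opening: 0.0216
time_s: 19.45
eef_pos: [0.5286, -0.235, 0.0871]
ee_rot: [0.982, 0.189, 0.0, 0.0]
ft_force: [-0.5, -1.5, -1.7]
opening: 0.0217
pos [ 528.6 -235.    87.1] th 21.81 z axis [ 3.e-04 -2.e-04 -1.e+00] F [-0.5 -1.5 -1.7] open 21.7 t 19.45 q [-0.55  0.56  1.54 -0.    1.04  0.64]
shift units [-0.0014  0.0012  0.0077] turn units [ 0.0004 -0.0002  0.0001]
```

```bash
python3 -m handwheel '[0,0.001,0.004,0,0,0,1, 0,0.001,0.008,0,0,0,1, 0,0.001,0.01,0,0,0,1, 0,0.001,0.01,0,0,0,1, 0,0.001,0.01,0,0,0,1]'
python3 - <<'E'
from h import *
plan(.5285,-.2352,.0859,21.8)
E
python3 -m handwheel '[0,0,0,0,0,0,0.8, 0,0,0,0,0,0,0.6, 0,0,0,0,0,0,0.5, 0,0,0,0,0,0,0.3, 0,0,0,0,0,0,0.1]'
python3 -m handwheel '[0,0,0,0,0,0,-0.1, 0,0,0,0,0,0,-0.3, 0,0,0,0,0,0,-0.6, 0,0,0,0,0,0,-0.9, 0,0,0,0,0,0,-1]'
python3 -m handwheel '[0,0,0,0,0,0,-1, 0,0,0,0,0,0,-1, 0,0,0,0,0,0,-1, 0,0,0,0,0,0,-1, 0,0,0,0,0,0,-1]'
python3 - <<'E'
from h import *
plan(.5285,-.2352,.0859,21.8)
from plant import read_camera
c=read_camera("scene");np.savez("scene10.npz",**c); im=c["frame"]
cv2.imwrite("pics/scene10.png",cv2.resize(im[170:320,190:390],None,fx=4,fy=4,interpolation=2))
E
```

```text
time_s: 19.87
eef_pos: [0.5288, -0.2352, 0.0859]
ee_rot: [0.982, 0.189, 0.0, 0.0]
ft_force: [-1.1, 0.4, 3.6]
opening: 0.0221
pos [ 528.8 -235.2   85.9] th 21.81 z axis [ 6.e-04 -5.e-04 -1.e+00] F [-1.1  0.4  3.6] open 22.1 t 19.87 q [-0.55  0.56  1.54 -0.    1.04  0.64]
shift units [-0.0018 -0.0006 -0.0002] turn units [ 0.0009 -0.0005  0.0002]
time_s: 20.28
eef_pos: [0.5286, -0.235, 0.0851]
ee_rot: [0.982, 0.189, -0.0, -0.0]
ft_force: [0.2, -0.6, 0.5]
opening: 0.0319
time_s: 20.7
eef_pos: [0.5286, -0.2351, 0.0854]
ee_rot: [0.982, 0.189, -0.0, 0.0]
ft_force: [0.1, 1.1, 0.2]
opening: 0.0649
time_s: 21.12
eef_pos: [0.5286, -0.2351, 0.0854]
ee_rot: [0.982, 0.189, -0.0, 0.0]
ft_force: [0.1, -0.6, -0.0]
opening: 0.0911
pos [ 528.6 -235.1   85.4] th 21.81 z axis [-0.e+00 -1.e-04 -1.e+00] F [ 0.1 -0.6 -0. ] open 91.1 t 21.12 q [-0.55  0.56  1.54 -0.    1.04  0.64]
shift units [-0.0009  0.0006 -0.0032] turn units [0.0001 0.0001 0.0001]
```

View pics/scene10.png

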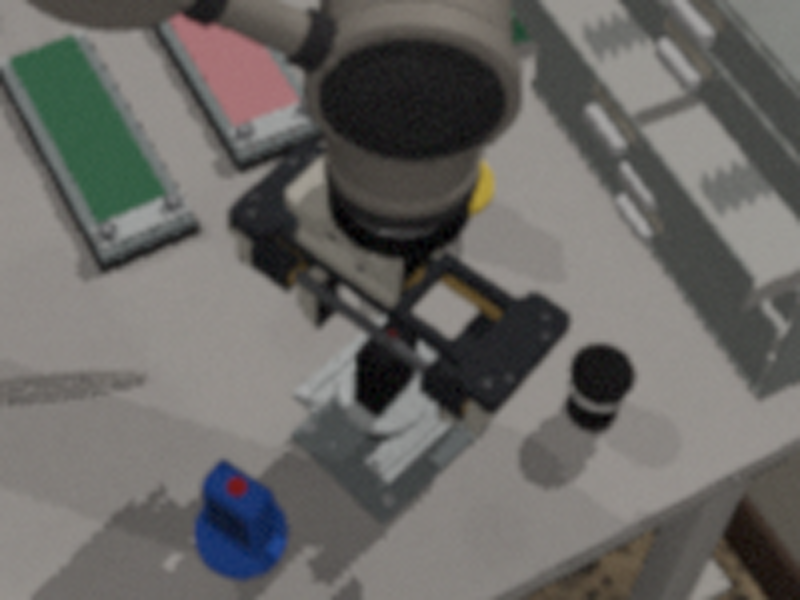

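The holder stands upright in the fork with the jaws open on both sides of it. I'll raise straight up, back away and compare with the start.

```bash
python3 -m handwheel '[0,0,-0.1,0,0,0,-1, 0,0,-0.25,0,0,0,-1, 0,0,-0.45,0,0,0,-1, 0,0,-0.65,0,0,0,-1, 0,0,-0.8,0,0,0,-1]'
python3 -m handwheel '[-0.15,0.04,0,0,0,0,-1, -0.35,0.08,0,0,0,0,-1, -0.55,0.12,0,0,0,0,-1, -0.75,0.16,0,0,0,0,-1, -0.95,0.2,0,0,0,0,-1]'
python3 -m handwheel '[-0.15,0.04,0,0,0,0,-1, -0.35,0.08,0,0,0,0,-1, -0.55,0.12,0,0,0,0,-1, -0.75,0.16,0,0,0,0,-1, -0.85,0.2,0,0,0,0,-1]'
python3 -m handwheel '[0,0,0,0,0,0,-1, 0,0,0,0,0,0,-1, 0,0,0,0,0,0,-1, 0,0,0,0,0,0,-1, 0,0,0,0,0,0,-1]'
python3 - <<'E'
from h import *
from plant import read_camera
def rect(p): return cv2.minAreaRect((p[:,:2]*1000).astype('float32'))
plan(.3,-.3,.2)
ims=[]
for n in ("scene","top"):
    d=read_camera(n); np.savez(n+"11.npz",**d)
    for c,t in ((cam(n+"0.npz"),"before"),(d,"after")):
        P=cloud(c);Z=P[...,2]; b=(abs(P[...,0]-.52)<.09)&(abs(P[...,1]+.25)<.09)
        m=b&(Z>.118)&(Z<.14); print(n,t,"handle top",m.sum(),rect(P[m]),np.median(Z[m]))
    c0=cam(n+"0.npz"); diff=cv2.absdiff(c0["frame"],d["frame"])
    y,x=(170,190) if n=="scene" else (130,240)
    ims+= [cv2.resize(a[y:y+150,x:x+200],(400,300)) for a in (c0["frame"],d["frame"])]
cv2.imwrite("pics/fin.png",np.vstack([np.hstack(ims[:2]),np.hstack(ims[2:])]))
E
```

```text
time_s: 21.58
eef_pos: [0.529, -0.2353, 0.208]
ee_rot: [0.982, 0.189, 0.001, 0.001]
ft_force: [0.5, -0.0, 0.3]
opening: 0.0919
time_s: 22.0
eef_pos: [0.4062, -0.3163, 0.2055]
ee_rot: [0.982, 0.189, 0.0, 0.0]
ft_force: [0.6, -1.0, 0.3]
opening: 0.092
time_s: 22.42
eef_pos: [0.2977, -0.3922, 0.2056]
ee_rot: [0.982, 0.188, -0.0, 0.0]
ft_force: [0.8, -0.2, 0.9]
opening: 0.0914
time_s: 22.83
eef_pos: [0.301, -0.3904, 0.2054]
ee_rot: [0.982, 0.19, 0.0, -0.0]
ft_force: [-0.5, -0.4, -0.3]
opening: 0.0917
pos [ 301.  -390.4  205.4] th 21.9 z axis [ 1.e-04  1.e-04 -1.e+00] F [-0.5 -0.4 -0.3] open 91.7 t 22.83 q [-1.07  0.29  1.62  0.    1.23  0.12]
shift units [ 0.2184 -0.5616  0.0362] turn units [-0.     -0.0002  0.    ]
scene before handle top 147 ((528.8018798828125, -239.02481079101562), (40.310787200927734, 22.654308319091797), 22.575889587402344) 0.12478743005869786
scene after handle top 145 ((528.5363159179688, -239.11492919921875), (39.8021354675293, 21.041278839111328), 20.727216720581055) 0.12476546673938715
top before handle top 115 ((528.4315185546875, -234.343505859375), (39.231422424316406, 22.605422973632812), 21.488000869750977) 0.12575205554652702
top after handle top 114 ((528.7434692382812, -233.10858154296875), (39.23606872558594, 21.758548736572266), 20.57589340209961) 0.1252415082620214
```

View pics/fin.png

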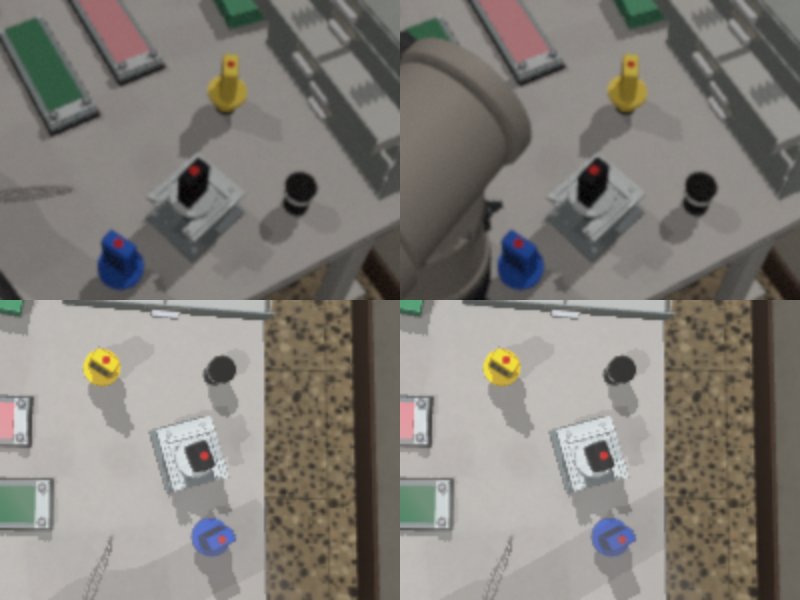

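The before and after views match. The handle top is back within about 1 mm and at the same height, and nothing else in the crops has moved.

```bash
python3 -c "
from plant import job; print(job.sign_off())"
```

```text
the job is handed in; nothing more can be done
None
```

I lapped the specimen on the green strip with the handle in line, then on the pink strip with it crosswise. I then hung the holder back in the fork stand and handed the job in, at about 23 s of robot time. The sign-off gives no verdict.

**Strokes:**
- **Path:** each ran about 135 mm from the clamp bar to the free end. The specimen's centre went from about -57 to +78 mm along each strip, give or take about 3 mm.
- **Pressure:** the net upward wrist force was 2.4–4.4 N. Adding the holder's weight of about 2 N gives roughly 5–6 N on the film. Tool height stayed at 70.3–70.9 mm, which means about 4–4.6 mm of spring compression, with no lift-off.

**Final check:** in both cameras the handle top is back within about 1.3 mm of where it started, at the same height (within 0.5 mm) and within 2° in turn. The gripper is open and clear. The eyepiece and both look-alikes look unmoved in the before and after pictures. The bottle and dish were outside those last pictures, but they stayed in view during the strokes and the arm never went near them.

**Disagreements:**
- **Cameras:** they differed by 3–5 mm in y. I corrected for this using the gripper's known position.
- **Fingertips:** with the gripper open they measured about 27 mm further back than stated, which did no harm.

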